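# Set the clamp screw of a model-plane jig

### The job

Get the gauge ready by pressing its keys fully down one at a time, letting each come up before the next: the large round one (on), then the long bar (gap mode), then the small square one (zero). Then turn the jig's thumbscrew clockwise until it seats on the fuselage, back it off a quarter turn, and finish while still gripping the thumbscrew there: do not let go. Leave the other things on the bench where they are.

Things in the scene. Friction and masses are not known exactly. Their poses are not given: they have to be found in the camera images.
- screw_grip (a point): thumbscrew: an upright dark steel wing 48 long x 12 thick x 32 high (mm) on a 12 diameter neck over the middle of the jig's bridge. Point: on the vertical turning axis at the wing's half height, 136 above the table; grip here from above, across the 12 mm. x along the wing, z up. It turns in place (neither rises nor sinks) and drives a pad under the bridge. A bright dot on top marks its -x end.
- screw (a joint): turning angle of the thumbscrew in rad: grows clockwise seen from above (tightening). 0 = fully backed out, 4.0 = seated, a hard stop where the pad meets the fuselage. Starts 1.4 to 2.8 short of the stop. Friction about 0.05 N m, stays where it is left. At 0 the wing lies along the jig's length.
- jig_top (a point): clamp jig, fixed: aluminium base 260 x 120 x 12 (mm), on it in cradles a white model aircraft fuselage, 36 diameter, its red tail fin 90 from the screw and about 105 high; across its middle an aluminium bridge on two posts, 30 x 116, top 102 above the table. Point: middle of the bridge's top, under the thumbscrew; x along the jig towards the tail, z up.
- gauge: gauge box, fixed: grey plastic 120 x 180 x 36 high (mm), a long dark display along its far (+x) edge and three black keys in a row along y (56 apart, 20 to -x of the middle, in any order), each on a 46 square, 2 thick aluminium plate. Origin: centre of its underside.
- round_key_top (a point): large round key, 32 diameter: this point is at the centre of its top face, 54 above the table and 14 above its plate when up; z up. Press straight down.
- round_key (a joint): travel of that key in m: 0 up, 0.006 fully down. Springs back; 1.2 N starts it, 4.2 N puts it fully down; it counts from 0.004.
- bar_key_top (a point): long narrow bar key, 40 x 12 (long side along the box's x): this point is at the centre of its top face, 54 above the table and 14 above its plate when up; z up. Press straight down.
- bar_key (a joint): travel of that key in m: 0 up, 0.006 fully down. Springs back; 1.2 N starts it, 4.2 N puts it fully down; it counts from 0.004.
- square_key_top (a point): small square key, 16 x 16: this point is at the centre of its top face, 54 above the table and 14 above its plate when up; z up. Press straight down.
- square_key (a joint): travel of that key in m: 0 up, 0.006 fully down. Springs back; 1.2 N starts it, 4.2 N puts it fully down; it counts from 0.004.
- driver_mid (a point): bystander: screwdriver with a black handle, lying, 160 long, between jig and gauge; point: on its axis line, 12 above its underside (mm)
- tape_mid (a point): bystander: roll of paper tape lying flat, 90 outside diameter, 24 high, empty core 72 (mm); point at its centre
- paint_mid (a point): bystander: small glass paint jar with white lid, 44 diameter, 55 high (mm); point at its centre
- sander_mid (a point): bystander: cork sanding block 90 x 50 x 28 (mm); point at its centre
- wings_mid (a point): bystander: white plastic wing strip 36 x 150 x 6, lying flat beyond the gauge (mm); point at its centre
- cup_mid (a point): bystander: white plastic cup, 60 diameter at the rim, 50 high (mm); point at its centre
- offcut_mid (a point): bystander: wooden offcut 30 x 70 x 12, lying on the robot's side of the jig (mm); point at its centre

How it is judged:
By the outcome, as a careful person would: the job done as asked, in the order asked, and still so for the second after the job is handed in, while the arm keeps its last pose, push and grip.
It also fails if it takes over 64 s, if anything falls off the work surface, if the arm or the gripper's body presses on something with over 40 N, if the wrist force passes 120 N, or if a joint passes its speed limit or range.

### The arm

A 6-joint arm with a two-finger parallel gripper is mounted at the origin on the work surface. World frame = base frame: x ahead of the robot, y to its left, z up, the work surface at z = 0. Lengths are in mm, angles in rad, forces in N, time in s.
With the tool pointing down it reaches from about 400 to 925 mm from the base axis. Payload 12.5 kg.
Tool frame: the origin (TCP) lies at the very end of the fingers, on their centre line; the grasp point (between the pads) lies 19 mm behind it (env.tcp_to_grasp is the distance from the TCP to the grasp point, in mm); z points along the fingers, x is the direction in which the jaws open and shut, and the axes are right-handed (so a half turn about z gives the same grasp; the last joint's range is limited). The gripper opens to 95 mm and grips with 3 to 60 N. Pads are 20 mm wide; open, the fingers measure 119 mm over their backs; the gripper's body (75 mm by 180 mm) begins 59 mm behind the grasp point.
Start: joints at [-1.295, 0.491, 1.559, -0, 1.092, -0.106], TCP at [232.894, -580.008, 192.961] pointing down, gripper open.
Joint ranges: [-3.1, 3.1], [-0.84, 2.19], [0.05, 2.79], [-1.13, 4.28], [0.06, 2.93], [-2.69, 2.69]. Speed limits (rad/s): [2.22, 2.22, 2.79, 3.14, 3.14, 3.14].

### API

Orientations are given as [roll, pitch, yaw] about the fixed x, y, z axes, in that order (R = Rz(yaw) Ry(pitch) Rx(roll)).
In Python, from cell import env, vision, job gives the robot as it stands.
- The arm moves only by the shell command python3 -m pendant 'ROWS' [OPENING]. ROWS is JSON, a list of rows, each a list of 4 numbers: the shift along the tool's x, y, z in mm, then the turn about the tool's z in degrees. In form: [[tx, ty, tz, turn], ...]. A call has 1 to 8 rows; each row is the pose to reach, as a shift and turn from the pose measured when the call began, along the tool's axes at that moment; what a row does not reach only later rows make up. A row lasts 1/8 s, in which the tool goes at most 62.5 mm and 10.7 degrees, less where a joint would pass 70% of its speed; a pose out of reach is approached as far as the arm can. A call with a gripper value outside its range is refused whole. OPENING is the closure, from 0 (fully open) to 1 (shut), set as the call begins (- or left out, the last holds). The fingers move at their own pace and stop on an object; the grip force is fixed at half the most. Time passes only in rows, so rows that repeat a pose let the fingers close. It gives the time, the measured TCP pose, the force and the opening at its end, in the units of the state.
- env.state(): the state, without advancing time (a new reading comes with each control period).
- vision.read_camera(name): name is "scene" or "side" or "wrist"; returns a dict with "pixels" (384x512x3 uint8, red, green, blue), "intrinsics" (3x3 intrinsics, pixels), "R" (3x3) and "t" (3): a world point X has camera coordinates R X + t; the wrist camera has in their place "tool_from_camera" (4x4, takes a point from camera to tool coordinates, whose origin is the TCP and whose axes are the tool frame's). Camera axes: x right, y down, z forward; pixel columns grow to the right and rows downward; lengths in mm; the calibration is good to about 2 mm. A picture is of the moment at which its call begins: read the wrist's pose just before it. There is no depth.
- job.job_done(): hands the job in, once; it reports no verdict.
Trained networks look in a picture, given as the dict that the camera call returned (one of the last four; its "shot" number tells which), for a name from the list of things; names that differ only in an ending like _2 or _b are one class to them, and where a whole thing is asked for, a point or a joint stands for the part that bears it (a point fixed in the world has none). Each returns a list of dicts, best first, with "confidence" (0 to 1); they miss things now and then, are a little off and sometimes report something else, mostly with a low value. They report only what shows in the picture. A call takes as long as a camera call.
- vision.find_in(picture, query): "at" ([x, y, z] in mm, in the coordinates of the camera as it stood for that picture, good to about 4 mm: the middle of the surface that is visible of it).
- vision.regions_of(picture, query): "pixels" (384x512 bool, what is visible of it).
The state is a dict: "t": time; "joints": joint angles; "qvel": joint speeds; "tau": joint torques, N m; "eef_pos": TCP position; "tcp_rot": TCP orientation; "ft_force": force on the tool from outside, world axes, zero at the start; "moment": the same for the moment, N m; "opening": opening from 0.0 (shut) to 1.0 (fully open).
Only numpy, scipy, OpenCV 4.12 (cv2) and the standard library are available. Lean on these libraries where they do the work, as an engineer would, in place of code of your own. Each camera call takes 0.05 s, during which the arm holds its last target.

## Working session

There is one attempt and no reset: what is moved stays moved. The work goes in short steps, Python scripts to look and compute and a shell command to move; the robot and the scene stay as the last step left them, time stands still between calls to the robot, and variables do not carry over. Pictures are saved under pics/ and viewed, and the job is handed in when it is done.

```bash
ls; mkdir -p pics; cat > h.py <<'E'
from cell import env, vision, job
import numpy as np, cv2
from scipy.spatial.transform import Rotation as Ro
def save(p,n): cv2.imwrite('pics/'+n, p["pixels"][:,:,::-1])
def world(p,at,st=None):
    at=np.array(at)
    if 'R' in p: return np.array(p['R']).T@(at-np.array(p['t']))
    T=np.array(p['tool_from_camera']); a=T[:3,:3]@at+T[:3,3]
    return Ro.from_euler('xyz',st['tcp_rot']).as_matrix()@a+np.array(st['eef_pos'])
E
python3 - <<'E'
from h import *
s=env.state(); print(s)
for c in ['scene','side']:
    p=vision.read_camera(c); save(p,c+'1.png')
    for q in ['screw_grip','screw','jig_top','gauge','round_key_top','bar_key_top','square_key_top']:
        try:
            for d in vision.find_in(p,q)[:2]: print(c,q,np.round(world(p,d['at'])),round(d['confidence'],2))
        except Exception as e: print(c,q,e)
E
```

```text
pics
{'t': 0.0, 'joints': array([-1.29456351e+00,  4.91584829e-01,  1.55950720e+00, -9.89186531e-06,
        1.09167486e+00, -1.05615658e-01]), 'qvel': array([ 1.43828885e-03, -2.40950806e-03,  5.71026410e-05,  1.22447406e-03,
        4.97192530e-04,  2.20527555e-03]), 'tau': array([ 3.06036409e-04, -6.12645864e+01, -2.58185560e+01,  6.92978385e-02,
        4.82050446e-02, -7.81303606e-05]), 'eef_pos': array([ 232.82753019, -579.70035871,  192.32617517]), 'tcp_rot': array([-3.14147759e+00,  1.16862239e-03, -1.18894322e+00]), 'ft_force': array([-0.30939907, -0.75305787,  0.14074777]), 'moment': array([0.01239059, 0.01217793, 0.0300654 ]), 'opening': 0.9973111176786499}
scene jig_top [569. 218.   6.] 0.83
scene gauge [ 558. -151.   38.] 0.64
scene bar_key_top [ 503. -215.   52.] 0.45
side screw_grip [541. 201. 142.] 0.46
side screw [542. 206. 144.] 0.49
side jig_top [540. 193.  12.] 0.87
side gauge [ 539. -197.   37.] 0.69
side round_key_top [ 512. -115.   49.] 0.53
side bar_key_top [ 430. -423.   56.] 0.69
side bar_key_top [ 500. -222.   54.] 0.5
side square_key_top [ 504. -171.   50.] 0.37
side square_key_top [ 537. -199.   37.] 0.16
```

View pics/scene1.png

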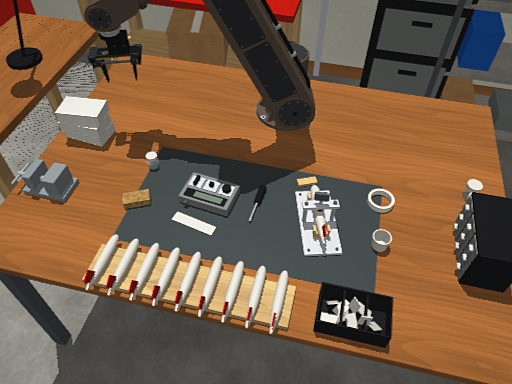

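View pics/side1.png

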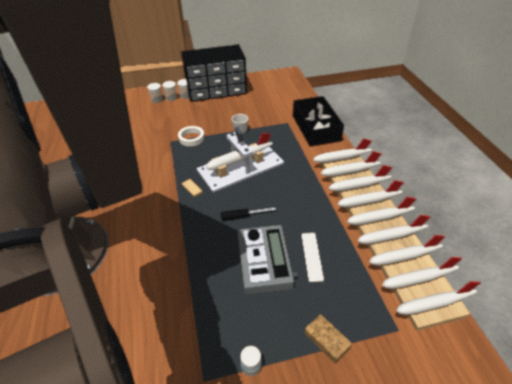

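```bash
cat >> h.py <<'E'
def togo(x,y,z,yaw=None):
    s=env.state(); R=Ro.from_euler('xyz',s['tcp_rot']).as_matrix()
    d=R.T@(np.array([x,y,z])-s['eef_pos'])
    t=None if yaw is None else -np.degrees((yaw-s['tcp_rot'][2]+np.pi)%(2*np.pi)-np.pi)
    print('togo',np.round(d,1),'turn',t,'yaw',s['tcp_rot'][2],'j',np.round(s['joints'],2),'t',s['t'])
E
python3 - <<'E'
from h import *
p=vision.read_camera('wrist'); print(np.round(p['tool_from_camera'],3),p['intrinsics'])
togo(460,-165,250,0)
E
```

```text
[[ 1.00000e+00 -0.00000e+00  0.00000e+00  6.80000e-02]
 [ 0.00000e+00  9.56000e-01  2.93000e-01 -8.26790e+01]
 [-0.00000e+00 -2.93000e-01  9.56000e-01 -1.92019e+02]
 [ 0.00000e+00  0.00000e+00  0.00000e+00  1.00000e+00]] [[270.17504315   0.         257.27942233]
 [  0.         270.17504315 189.49376174]
 [  0.           0.           1.        ]]
togo [-300.5 -365.4  -57.1] turn -68.12611334275755 yaw -1.1890249844179595 j [-1.29  0.49  1.56  0.    1.09 -0.11] t 0.85
```

```bash
python3 -m pendant '[[-30,-45,-10,-8],[-66,-95,-20,-18],[-102,-146,-23,-28],[-138,-198,-23,-38],[-174,-250,-23,-48],[-210,-302,-23,-58],[-247,-355,-23,-68],[-284,-407,-23,-68]]' 1
python3 -m pendant '[[0,0,0,0],[0,0,0,0]]' 1
python3 - <<'E'
from h import *
s=env.state(); p=vision.read_camera('wrist'); save(p,'w1.png'); print(s['eef_pos'],s['tcp_rot'],s['opening'],s['t'],s['ft_force'])
for q in ['gauge','round_key_top','bar_key_top','square_key_top']:
  for d in vision.find_in(p,q)[:2]: print(q,np.round(world(p,d['at'],s),1),round(d['confidence'],2))
E
```

```text
t: 1.85
eef_pos: [502.7, -167.8, 216.2]
tcp_rot: [3.141, -0.001, 0.0]
ft_force: [0.9, -0.1, 0.0]
opening: 0.219
t: 2.1
eef_pos: [502.6, -167.8, 216.2]
tcp_rot: [3.141, -0.0, 0.001]
ft_force: [-0.4, -0.8, -0.1]
opening: 0.025
[ 502.5612228  -167.77990438  216.18244068] [ 3.14102065e+00 -4.45942296e-04  1.24269157e-03] 0.025325604916763788 2.1 [-0.43166606 -0.75765553 -0.09490687]
gauge [ 541.2 -154.2   38.2] 0.78
round_key_top [ 507.2 -106.4   51.7] 0.9
bar_key_top [ 499.7 -216.    48.9] 0.55
bar_key_top [ 510.7 -162.7   54.8] 0.36
square_key_top [ 507.3 -164.3   51.4] 0.72
```

View pics/w1.png

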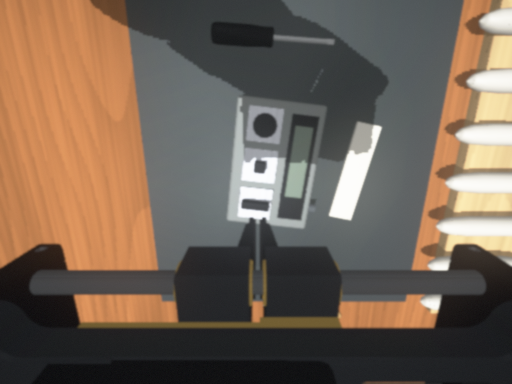

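The wrist picture shows the round key at about (265,125), the square at (261,167) and the bar at (255,204). I'll check them by casting rays to z=54.

```bash
cat >> h.py <<'E'
def ray(p,s,uv,z):
    K=np.array(p['intrinsics']); d=np.linalg.inv(K)@[uv[0],uv[1],1]
    o=world(p,[0,0,0],s); e=world(p,d,s)-o
    return o+e*(z-o[2])/e[2]
E
python3 - <<'E'
from h import *
s=env.state(); p=vision.read_camera('wrist')
g=p['pixels']
cv2.imwrite('pics/w1z.png',cv2.resize(g[80:240,200:340,::-1],None,fx=4,fy=4,interpolation=cv2.INTER_NEAREST))
for q in ['round_key_top','bar_key_top','square_key_top']:
  for d in vision.regions_of(p,q)[:2]:
    m=d['pixels']; v,u=np.nonzero(m); print(q,u.mean(),v.mean(),len(u),d['confidence'],np.round(ray(p,s,(u.mean(),v.mean()),53),1))
for uv in [(265,125),(261,167),(255,204)]: print(np.round(ray(p,s,uv,54),1))
E
```

```text
round_key_top 264.6167023554604 123.89079229122056 467 0.84 [ 511.6 -107.2   53. ]
round_key_top 255.28469750889678 203.76868327402136 281 0.59 [ 499.2 -215.9   53. ]
bar_key_top 254.9606557377049 204.34426229508196 305 0.54 [ 498.7 -216.7   53. ]
square_key_top 259.71875 165.7 160 0.67 [ 505.3 -161.7   53. ]
[ 512.1 -108.5   54. ]
[ 507.1 -163.2   54. ]
[ 498.8 -215.8   54. ]
```

View pics/w1z.png

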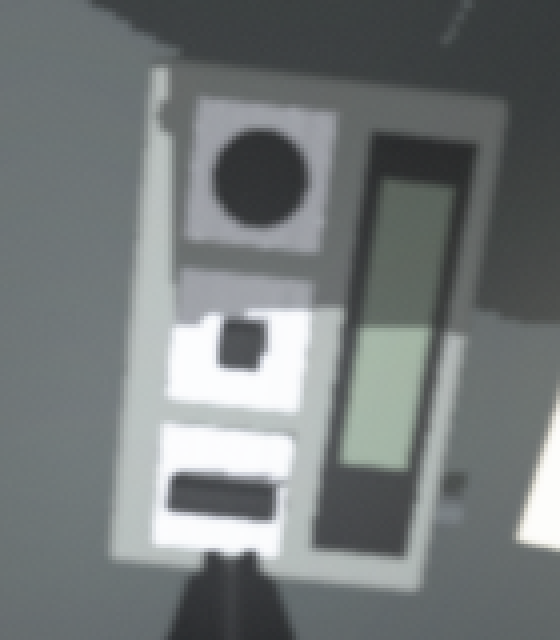

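Ray casts give round (511,-108), square (506,-163) and bar (499,-217). The spacing is about 55 mm, as it should be. I'll press round first.

```bash
python3 -m pendant '[[4,-30,40,0],[8.5,-60,90,0],[8.5,-60,140,0],[8.5,-60,154,0],[8.5,-60,158,0],[8.5,-60,158,0]]'
python3 -m pendant '[[0,0,2,0],[0,0,4,0],[0,0,5,0],[0,0,6,0],[0,0,7,0],[0,0,7,0]]'
```

```text
t: 3.3
eef_pos: [511.8, -108.9, 59.4]
tcp_rot: [3.141, -0.002, -0.001]
ft_force: [0.1, 0.0, 0.5]
opening: 0.002
t: 4.05
eef_pos: [511.8, -108.9, 52.3]
tcp_rot: [3.141, -0.002, -0.001]
ft_force: [-0.3, 0.3, 1.4]
opening: 0.003
```

```bash
python3 -m pendant '[[0,0,2,0],[0,0,4,0],[0,0,5,0],[0,0,5.5,0],[0,0,5.5,0]]'
```

```text
t: 4.68
eef_pos: [511.8, -108.9, 46.8]
tcp_rot: [3.141, -0.002, -0.001]
ft_force: [-0.0, -0.1, -0.0]
opening: 0.007
```

```bash
python3 - <<'E'
from h import *
for c in ['wrist','side','scene']:
    p=vision.read_camera(c); g=p['pixels']
    if c=='side': g=cv2.resize(g[200:310,210:310],None,fx=5,fy=5)
    if c=='scene': g=cv2.resize(g[140:240,150:270],None,fx=5,fy=5)
    cv2.imwrite(f'pics/{c}2.png',g[:,:,::-1])
print(env.state()['ft_force'],env.state()['moment'])
E
```

```text
[-0.6502001  -1.16508074  0.51838793] [-0.02060184 -0.0643291   0.00721534]
```

View pics/wrist2.png

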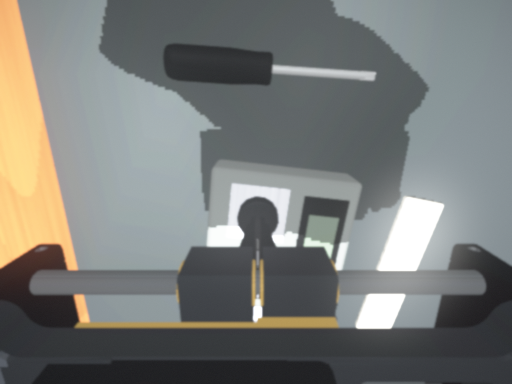

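View pics/side2.png

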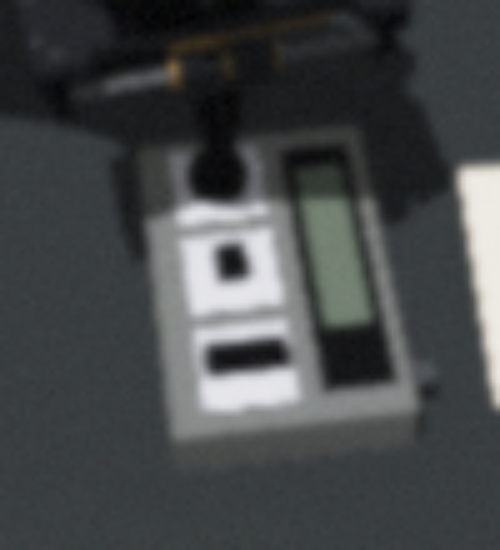

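View pics/scene2.png

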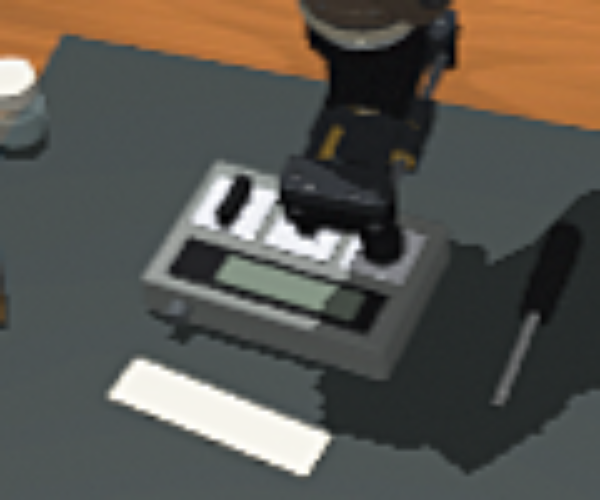

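The tip looks to be over the round key, but there's no clear force yet. I'll go down in small steps.

```bash
python3 -m pendant '[[0,0,1,0],[0,0,1,0]]';python3 -m pendant '[[0,0,1,0],[0,0,1,0]]';python3 - <<'E'
from h import *
s=env.state();p=vision.read_camera('wrist');save(p,'w3.png')
print(s['ft_force'],s['tau'],s['eef_pos'])
E
```

```text
t: 5.08
eef_pos: [511.8, -108.9, 45.8]
tcp_rot: [3.141, -0.002, -0.001]
ft_force: [0.2, -0.0, 0.1]
opening: 0.001
t: 5.32
eef_pos: [511.7, -108.9, 44.7]
tcp_rot: [3.141, -0.002, -0.001]
ft_force: [-0.1, 0.5, 0.0]
opening: 0.007
[-0.12942101  0.50138342  0.00783624] [-1.98560170e-03 -5.52033806e+01 -1.55791301e+01  3.85595032e-02
  3.58227699e-02  1.30898575e-04] [ 511.71832254 -108.89402477   44.72070809]
```

View pics/w3.png

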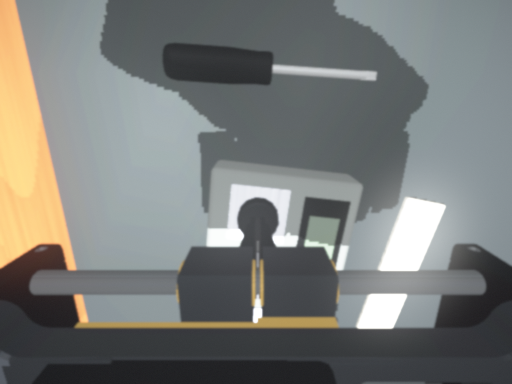

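```bash
for i in 1 2 3; do python3 -m pendant '[[0,0,1,0],[0,0,1,0]]' | egrep 'eef|ft_'; done
```

```text
eef_pos: [511.7, -108.9, 43.7]
ft_force: [0.5, 0.2, -0.8]
eef_pos: [511.6, -108.9, 42.6]
ft_force: [0.6, 0.5, 0.5]
eef_pos: [511.6, -108.9, 41.5]
ft_force: [-0.3, 0.0, 0.3]
```

```bash
python3 - <<'E'
from h import *
s=env.state()
out=[]
for c in ['side','scene']:
    p=vision.read_camera(c); 
    X=np.array(s['eef_pos']); k=p['R']@X+p['t']; k=p['intrinsics']@k; k=k[:2]/k[2]
    print(c,k)
    u,v=np.round(k).astype(int)
    g=p['pixels'][v-30:v+30,u-30:u+30]
    g=cv2.resize(g,None,fx=6.5,fy=6.5,interpolation=cv2.INTER_NEAREST).copy()
    g=np.clip(g.astype(float)*1.0,0,255); g=(255*(g/255)**0.5).astype(np.uint8)
    cv2.drawMarker(g,(195,195),(255,0,0),cv2.MARKER_CROSS,10,1)
    out.append(g)
p=vision.read_camera('wrist'); g=p['pixels'][170:260,200:320]; g=(255*(g/255)**0.5).astype(np.uint8)
cv2.imwrite('pics/wz.png',cv2.resize(g,None,fx=6,fy=6)[:,:,::-1])
cv2.imwrite('pics/z3.png',np.hstack(out)[:,:,::-1])
E
```

```text
side [253.3361857  235.65025866]
scene [225.45220859 189.25976574]
```

View pics/z3.png

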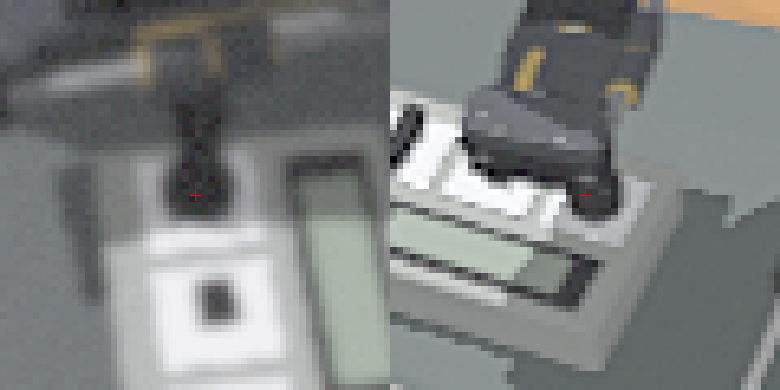

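View pics/wz.png

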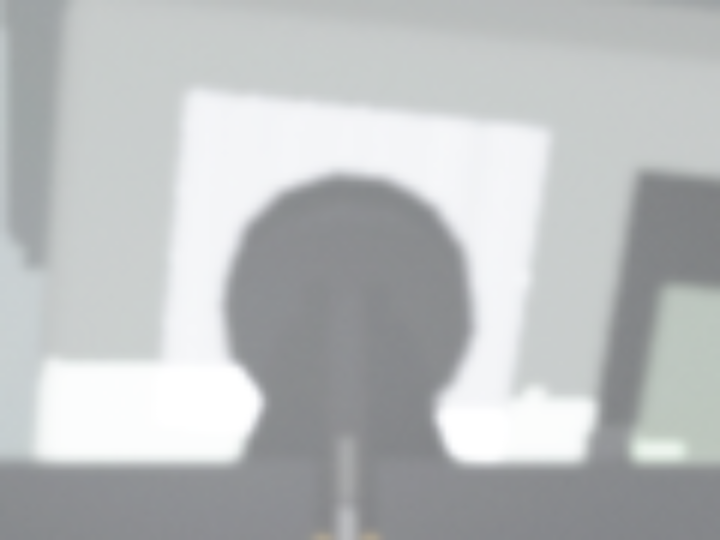

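```bash
cat > q.py <<'E'
from h import *
s=env.state(); print('z %.2f f %s tau %s t %.2f'%(s['eef_pos'][2],np.round(s['ft_force'],1),np.round(s['tau'][:5],2),s['t']))
E
python3 q.py; for i in 1 2 3; do python3 -m pendant '[[0,0,1,0],[0,0,1,0]]' >/dev/null; python3 q.py; done
```

```text
z 41.60 f [ 0.1  0.5 -0.2] tau [-0.000e+00 -5.535e+01 -1.539e+01  4.000e-02  5.000e-02] t 6.28
z 40.52 f [ 0.5 -0.6  0.5] tau [-0.000e+00 -5.540e+01 -1.532e+01  4.000e-02  4.000e-02] t 6.53
z 39.42 f [ 0.3  0.5 -0.9] tau [-0.000e+00 -5.543e+01 -1.525e+01  4.000e-02  4.000e-02] t 6.78
z 38.37 f [-0.2 -0.   1.1] tau [-0.000e+00 -5.547e+01 -1.518e+01  4.000e-02  4.000e-02] t 7.03
```

```bash
python3 - <<'E'
from h import *
s=env.state()
p=vision.read_camera('wrist'); save(p,'w4.png'); a=cv2.imread('pics/wrist2.png')[150:260,190:330]; b=p['pixels'][150:260,190:330,::-1]
g=np.hstack([a,b]); g=(255*(g/255)**0.4).astype(np.uint8)
cv2.imwrite('pics/cmp.png',cv2.resize(g,None,fx=2.8,fy=2.8,interpolation=cv2.INTER_CUBIC))
for q in ['round_key_top','gauge']:
  for d in vision.find_in(p,q)[:2]: print(q,d['at'],np.round(world(p,d['at'],s),1),round(d['confidence'],2))
E
```

```text
round_key_top [-4.8, 14.3, 191.4] [506.5 -95.8  51.6] 0.96
gauge [36.8, 11.5, 204.4] [548.1 -97.   38.4] 0.67
```

View pics/cmp.png

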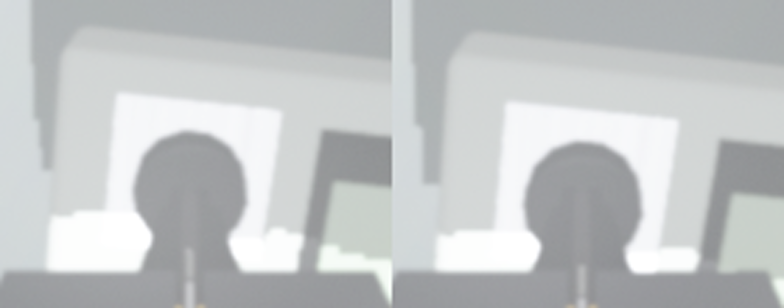

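```bash
for i in 1 2 ; do python3 -m pendant '[[0,0,1,0],[0,0,1,0]]' >/dev/null; python3 q.py; done
python3 - <<'E'
from h import *
s=env.state()
p=vision.read_camera('wrist');q=vision.read_camera('side');r=vision.read_camera('scene')
np.savez('v5.npz',w=p['pixels'],s=q['pixels'],c=r['pixels'])
a=cv2.imread('pics/side1.png')[215:295,225:305]; b=q['pixels'][215:295,225:305,::-1]
g=np.hstack([a,b]); g=(255*(g/255)**0.5).astype(np.uint8); cv2.imwrite('pics/cmp2.png',cv2.resize(g,None,fx=5,fy=5,interpolation=cv2.INTER_CUBIC))
a=cv2.imread('pics/scene1.png')[165:225,175:250]; b=r['pixels'][165:225,175:250,::-1]
g=np.hstack([a,b]); g=(255*(g/255)**0.5).astype(np.uint8); cv2.imwrite('pics/cmp3.png',cv2.resize(g,None,fx=5,fy=5,interpolation=cv2.INTER_CUBIC))
E
```

```text
z 37.36 f [-0.1  0.  -0.4] tau [-0.000e+00 -5.554e+01 -1.513e+01  4.000e-02  4.000e-02] t 7.42
z 36.30 f [-0.3 -0.5  0. ] tau [-0.000e+00 -5.557e+01 -1.505e+01  4.000e-02  4.000e-02] t 7.67
```

View pics/cmp2.png

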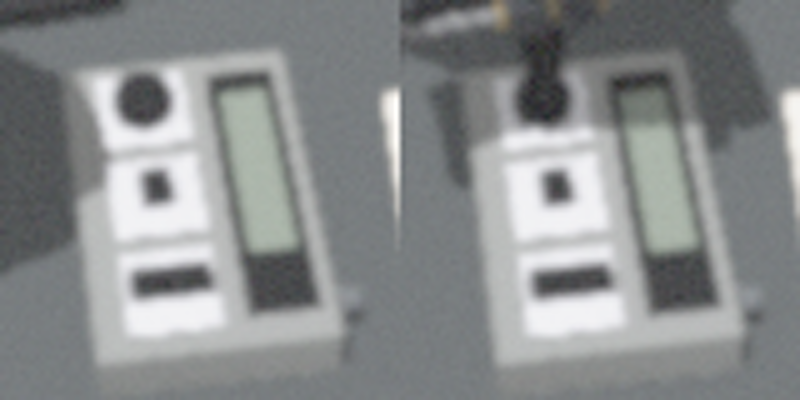

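View pics/cmp3.png

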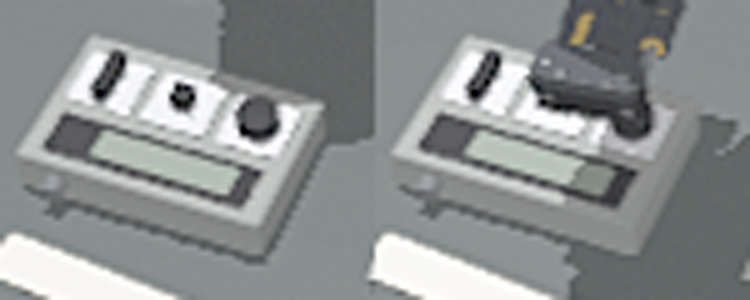

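```bash
for i in 1 2 3 4; do python3 -m pendant '[[0,0,1,0],[0,0,1,0]]' >/dev/null; python3 q.py; done
```

```text
z 35.30 f [ 0.1 -0.4 -0.2] tau [-0.000e+00 -5.563e+01 -1.500e+01  4.000e-02  4.000e-02] t 8.07
z 34.22 f [-0.2 -0.5  0.6] tau [-0.000e+00 -5.566e+01 -1.492e+01  4.000e-02  4.000e-02] t 8.32
z 33.12 f [ 0.2 -0.3  0.2] tau [-0.000e+00 -5.570e+01 -1.485e+01  4.000e-02  4.000e-02] t 8.57
z 32.05 f [-0.3  0.5  0.7] tau [-0.000e+00 -5.575e+01 -1.479e+01  4.000e-02  4.000e-02] t 8.82
```

```bash
python3 - <<'E'
from h import *
s=env.state(); print(s['eef_pos'])
p=vision.read_camera('wrist'); g=p['pixels'][150:262,190:380,::-1]; g=(255*(g/255)**0.5).astype(np.uint8)
cv2.imwrite('pics/w6.png',cv2.resize(g,None,fx=4.2,fy=4.2,interpolation=cv2.INTER_CUBIC)); save(p,'w6full.png')
E
```

```text
[ 511.40116643 -108.8171064    32.05496514]
```

View pics/w6.png

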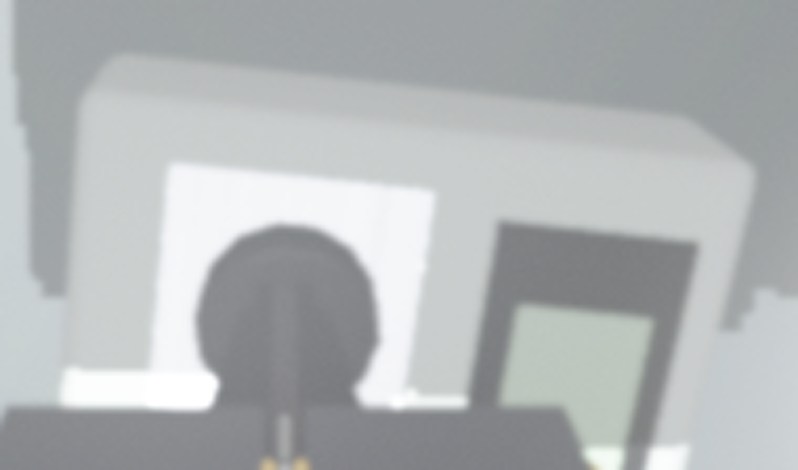

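```bash
python3 - <<'E'
import cv2,numpy as np
out=[]
for f in ['wrist2.png','w3.png','w4.png','w6full.png']:
    g=cv2.imread('pics/'+f)[190:250,225:290].astype(float)
    print(f,g.mean(2)[5:50:3,32].round(0))
    g=np.clip((g-10)*255/60,0,255).astype(np.uint8); out.append(cv2.resize(g,None,fx=6,fy=4.9,interpolation=cv2.INTER_CUBIC))
cv2.imwrite('pics/st.png',np.vstack([np.hstack(out[:2]),np.hstack(out[2:])]))
E
```

```text
wrist2.png [223.  78.  77.  80.  78.  79.  81.  81.  82.  83.  84.  82.  82.  83.
  85.]
w3.png [237.  97.  75.  81.  78.  79.  79.  79.  81.  83.  82.  83.  81.  81.
  81.]
w4.png [239. 236.  88.  73.  79.  76.  76.  78.  78.  79.  78.  78.  77.  77.
  76.]
w6full.png [240. 240. 235.  86.  73.  79.  75.  76.  77.  76.  77.  77.  75.  75.
  75.]
```

View pics/st.png

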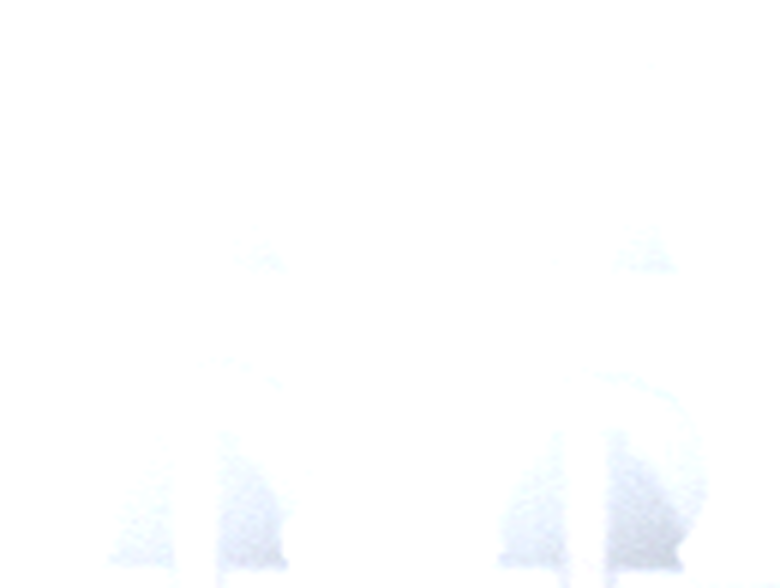

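```bash
python3 - <<'E'
import cv2,numpy as np
out=[]
for f in ['wrist2.png','w3.png','w4.png','w6full.png']:
    g=cv2.imread('pics/'+f)[190:250,225:290].astype(float)
    g=np.clip((g-60)*255/40,0,255).astype(np.uint8); out.append(cv2.resize(g,None,fx=6,fy=4.9,interpolation=cv2.INTER_CUBIC))
cv2.imwrite('pics/st2.png',np.vstack([np.hstack(out[:2]),np.hstack(out[2:])]))
E
```

```text
(no output)
```

View pics/st2.png

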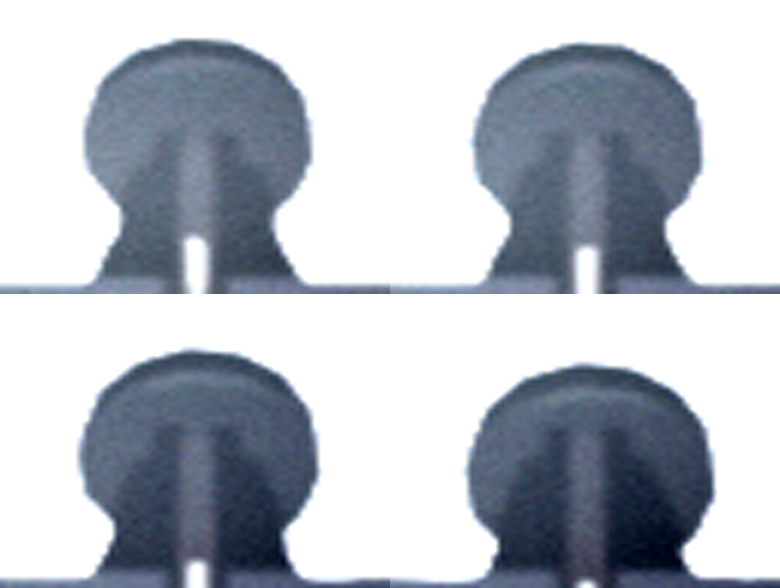

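```bash
for i in 1 2 3 4; do python3 -m pendant '[[0,0,1,0],[0,0,1,0]]' >/dev/null; python3 q.py; done
```

```text
z 31.02 f [-0.3  0.3  0.5] tau [-0.000e+00 -5.581e+01 -1.472e+01  4.000e-02  4.000e-02] t 9.12
z 30.03 f [-0.6 -0.   1.7] tau [-2.000e-02 -5.513e+01 -1.439e+01  3.000e-02  3.000e-02] t 9.38
z 29.01 f [ 0.2 -0.1  2.4] tau [-2.000e-02 -5.498e+01 -1.440e+01  3.000e-02 -3.000e-02] t 9.62
z 27.98 f [-0.7 -0.4  1.9] tau [-3.000e-02 -5.478e+01 -1.432e+01  3.000e-02 -7.000e-02] t 9.88
```

Real contact shows at a reading of about 30.5, where the torque jumps. So this reading is about 23 mm below the actual tip height. I'll go on to full travel.

```bash
for i in 1 2 3 4; do python3 -m pendant '[[0,0,1,0],[0,0,1,0]]' >/dev/null; python3 q.py; done
```

```text
z 26.97 f [ 0.1 -0.   2.4] tau [-3.000e-02 -5.458e+01 -1.424e+01  4.000e-02 -1.100e-01] t 10.12
z 25.92 f [-0.9  0.2  3.4] tau [-3.000e-02 -5.438e+01 -1.416e+01  4.000e-02 -1.400e-01] t 10.38
z 24.91 f [ 0.  -0.7  3.5] tau [-4.000e-02 -5.418e+01 -1.409e+01  4.000e-02 -1.800e-01] t 10.62
z 24.43 f [-3.1  0.7 12.6] tau [ -0.07 -50.33 -13.92   0.07  -0.73] t 10.88
```

```bash
python3 -m pendant '[[0,0,-12,0],[0,0,-25,0],[-6,54,-25,0],[-12,108,-25,0],[-12,108,-25,0],[-12,108,-20,0],[-12,108,-11,0],[-12,108,-9,0]]' >/dev/null; python3 q.py
python3 - <<'E'
from h import *
s=env.state();p=vision.read_camera('wrist'); q=vision.read_camera('side')
print(s['eef_pos'])
a=p['pixels'][160:260,190:330,::-1]; b=q['pixels'][215:315,215:315,::-1]
g=np.hstack([a,b]).astype(float); cv2.imwrite('pics/bar.png',cv2.resize(g,None,fx=3.3,fy=3.3,interpolation=cv2.INTER_CUBIC))
g=np.clip((a.astype(float)-60)*255/60,0,255); cv2.imwrite('pics/bar2.png',cv2.resize(g,None,fx=5,fy=5,interpolation=cv2.INTER_CUBIC))
E
```

```text
z 32.70 f [-0.1  0.1  0.1] tau [-1.600e-01 -5.787e+01 -1.559e+01  3.000e-02  1.000e-02] t 11.88
[ 499.18866944 -215.71836141   32.69890254][ WARN:0@2.117] global loadsave.cpp:1063 imwrite_ Unsupported depth image for selected encoder is fallbacked to CV_8U.
```

View pics/bar.png

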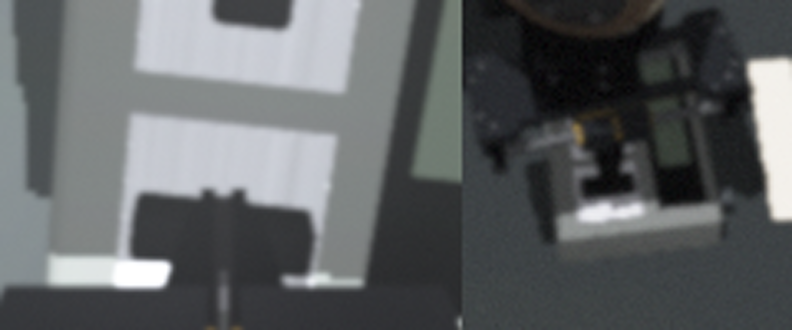

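View pics/bar2.png

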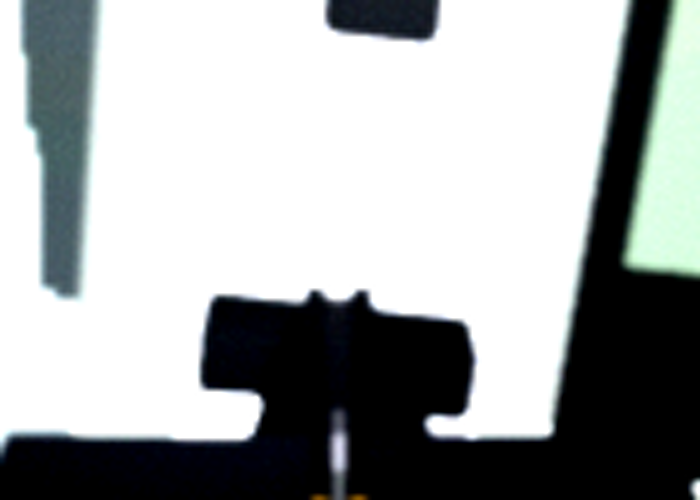

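Round is up again. The bar sits about 4 mm further to -y than the tool, so I'll correct that and press.

```bash
python3 -m pendant '[[0,4,0,0],[0,4,1,0],[0,4,2,0],[0,4,3,0]]' >/dev/null; python3 q.py;  python3 -m pendant '[[0,0,1,0],[0,0,2,0],[0,0,3,0],[0,0,3,0]]' >/dev/null; python3 q.py;for i in 1 2 3; do python3 -m pendant '[[0,0,1,0],[0,0,1,0]]' >/dev/null; python3 q.py; done
```

```text
z 30.10 f [-0.4 -0.2  1.9] tau [ 1.200e-01 -5.759e+01 -1.551e+01  8.000e-02  3.000e-02] t 12.47
z 27.11 f [-1.3  0.2  2.8] tau [  0.07 -56.8  -15.22   0.06  -0.12] t 12.97
z 26.08 f [-0.3  0.5  3.9] tau [  0.07 -56.62 -15.16   0.06  -0.16] t 13.22
z 25.05 f [-1.3  0.4  2.9] tau [  0.06 -56.41 -15.08   0.07  -0.19] t 13.47
z 24.47 f [-2.6  1.6  8.9] tau [ 3.000e-02 -5.365e+01 -1.493e+01  9.000e-02 -6.000e-01] t 13.72
```

```bash
python3 -m pendant '[[0,0,-12,0],[0,0,-25,0],[3,-28,-25,0],[6,-55,-25,0],[6,-55,-25,0],[6,-55,-20,0],[6,-55,-11,0],[6,-55,-9,0]]' >/dev/null; python3 q.py
python3 - <<'E'
from h import *
s=env.state();p=vision.read_camera('wrist')
print(s['eef_pos'])
a=p['pixels'][160:260,190:330,::-1]
g=np.clip(255*(a/255.)**.6,0,255).astype(np.uint8); cv2.imwrite('pics/sq.png',cv2.resize(g,None,fx=5,fy=5,interpolation=cv2.INTER_CUBIC))
E
```

```text
z 32.55 f [ 0.4  0.7 -0.3] tau [ 4.000e-02 -5.671e+01 -1.514e+01  3.000e-02 -0.000e+00] t 14.72
[ 504.94236927 -165.547916     32.54975913]
```

View pics/sq.png

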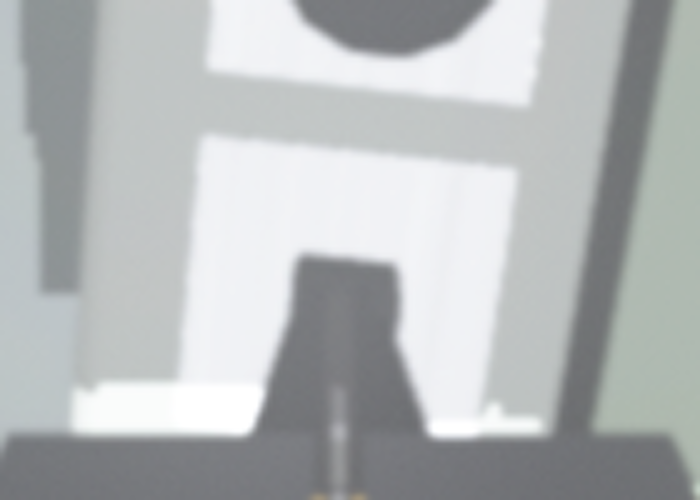

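```bash
python3 -m pendant '[[1.5,-1,1,0],[1.5,-1,2,0],[1.5,-1,3,0],[1.5,-1,5,0],[1.5,-1,5,0]]' >/dev/null; python3 q.py;  python3 -m pendant '[[0,0,1,0],[0,0,1,0]]' >/dev/null; python3 q.py;for i in 1 2 ; do python3 -m pendant '[[0,0,1,0],[0,0,1,0]]' >/dev/null; python3 q.py; done
```

```text
z 27.63 f [-0.  -0.7  1.9] tau [  0.23 -55.47 -14.13   0.09   0.13] t 15.40
z 26.66 f [-0.1  0.2  2.6] tau [ 2.000e-01 -5.542e+01 -1.432e+01  9.000e-02  2.000e-02] t 15.65
z 25.63 f [0.  0.5 2.9] tau [ 2.000e-01 -5.522e+01 -1.425e+01  9.000e-02 -2.000e-02] t 15.90
z 24.62 f [ 0.  -0.7  4.3] tau [ 2.000e-01 -5.503e+01 -1.419e+01  1.000e-01 -5.000e-02] t 16.15
```

```bash
python3 -m pendant '[[0,0,1,0],[0,0,1,0]]' >/dev/null; python3 q.py; python3 -m pendant '[[0,0,-20,0],[0,0,-60,0],[0,0,-120,0],[0,0,-180,0],[0,0,-190,0],[0,0,-190,0]]' 0 ; python3 - <<'E'
from h import *
togo(540,200,225,0)
E
```

```text
z 24.37 f [-3.1  0.5 14.9] tau [  0.14 -49.97 -13.91   0.13  -0.78] t 16.40
t: 17.15
eef_pos: [506.4, -164.4, 214.1]
tcp_rot: [3.141, -0.001, -0.001]
ft_force: [-0.8, -0.1, -0.7]
opening: 0.579
togo [  33.3 -364.4  -11. ] turn -0.03911214927330133 yaw -0.0006826357823508378 j [-0.44  0.34  1.76 -0.    1.05 -0.44] t 17.15
```

```bash
python3 -m pendant '[[5,-55,-11,0],[10,-115,-21,0],[15,-175,-21,0],[20,-235,-21,0],[25,-295,-21,0],[33,-345,-21,0],[33,-364,-21,0],[33,-364,-21,0]]' 0; python3 - <<'E'
from h import *
s=env.state(); p=vision.read_camera('wrist'); save(p,'w7.png'); print(s['eef_pos'],s['tcp_rot'],s['opening'],s['t'])
for q in ['screw_grip','screw','jig_top']:
  for d in vision.find_in(p,q)[:2]: print(q,np.round(world(p,d['at'],s),1),round(d['confidence'],2))
  for d in vision.regions_of(p,q)[:1]:
    v,u=np.nonzero(d['pixels']); print(q,u.mean(),v.mean(),len(u))
E
```

```text
t: 18.15
eef_pos: [539.0, 200.0, 233.2]
tcp_rot: [3.14, 0.002, 0.001]
ft_force: [-0.1, -0.4, -0.2]
opening: 1.001
[539.00680477 200.00594136 233.1739436 ] [3.14036439e+00 2.17662693e-03 1.03081328e-03] 1.0005747110390624 18.15
screw_grip [541.8 220.2 153.2] 0.97
screw_grip 263.11958405545926 170.18024263431542 577
screw [522.3 -79.8  28.1] 0.74
screw [545.3 217.4 151.2] 0.56
screw 263.5325443786982 172.36686390532543 507
jig_top [477.5  12.7  14.9] 0.34
jig_top 264.552428175587 150.9132273589033 13714
```

View pics/w7.png

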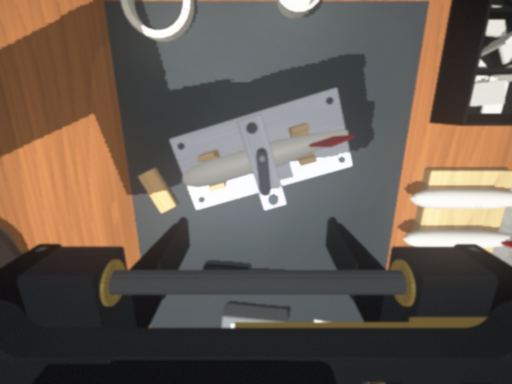

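The open fingertips show at about (186,222) and (330,222). The thumbscrew is near (263,170) and its wing runs mostly up-down in the image. I'll zoom in for the marker dot and the angle.

```bash
python3 - <<'E'
from h import *
s=env.state(); p=vision.read_camera('wrist')
a=p['pixels'][80:220,160:360,::-1]
cv2.imwrite('pics/scz.png',cv2.resize(a,None,fx=4,fy=4,interpolation=cv2.INTER_CUBIC))
a=p['pixels'][135:210,235:295,::-1]; a=(255*(a/255.)**.6).astype(np.uint8)
cv2.imwrite('pics/scz2.png',cv2.resize(a,None,fx=8,fy=8,interpolation=cv2.INTER_CUBIC))
E
```

```text
(no output)
```

View pics/scz.png

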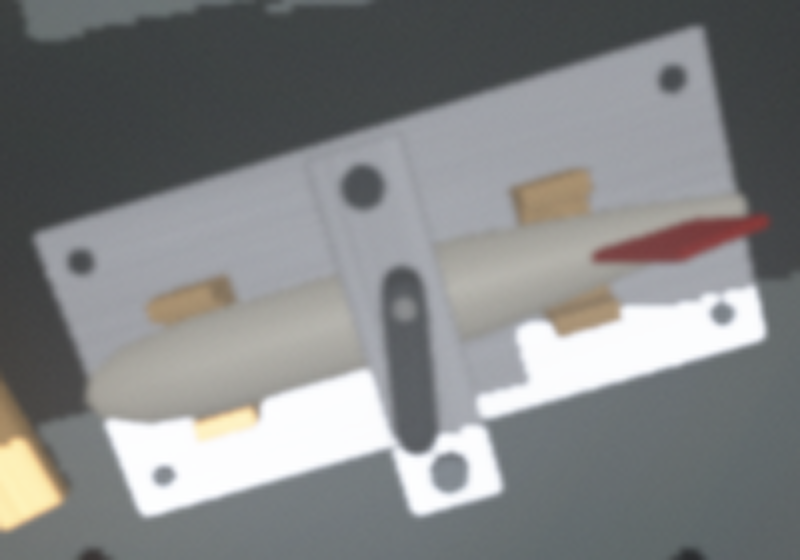

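View pics/scz2.png

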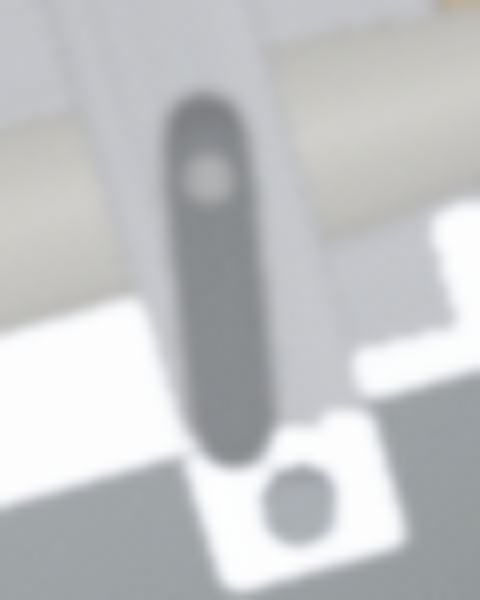

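```bash
python3 - <<'E'
from h import *
s=env.state(); p=vision.read_camera('wrist')
r=lambda u,v,z: ray(p,s,(u,v),z)
dot=r(260.9,157.25,152); end=r(264.5,193.25,152)
print('dot',dot,'end',end,'len',np.linalg.norm(end-dot))
d=(end-dot)/np.linalg.norm(end-dot); print('ang',np.degrees(np.arctan2(d[1],d[0])),'centre',end-24*d)
# bridge corners z=102, zoom4
for a,b in [((308,163),(402,138)),((415,515),(500,490)),((308,163),(415,515)),((402,138),(500,490))]:
    A=r(160+a[0]/4,80+a[1]/4,102);B=r(160+b[0]/4,80+b[1]/4,102);print('bridge',A,B,np.linalg.norm(A-B),np.degrees(np.arctan2(*(B-A)[1::-1])))
h=[r(160+362/4,80+187/4,102),r(160+450/4,80+471/4,102)];print('screwholes mid',(h[0]+h[1])/2)
c=[r(160+x/4,80+y/4,12) for x,y in [(35,235),(705,25),(765,340),(145,515)]]
print('base mid',np.mean(c,0),[np.linalg.norm(c[i]-c[(i+1)%4]) for i in range(4)],np.degrees(np.arctan2(*(c[1]-c[0])[1::-1])),np.degrees(np.arctan2(*(c[2]-c[3])[1::-1])))
E
```

```text
dot [543.41659793 231.92290975 152.        ] end [547.33640449 193.05404645 152.        ] len 39.066013594465275
ang -84.24136434571365 centre [544.92829194 216.93292821 152.        ]
bridge [516.15765549 265.93929157 102.        ] [543.58310762 272.91223362 102.        ] 28.29800956072773 14.265237311048155
bridge [547.92164686 155.98896049 102.        ] [575.03311951 164.45766409 102.        ] 28.40336053093117 17.347032374588455
bridge [516.15765549 265.93929157 102.        ] [547.92164686 155.98896049 102.        ] 114.44660961532846 -73.88631127421307
bridge [543.58310762 272.91223362 102.        ] [575.03311951 164.45766409 102.        ] 112.92252608886984 -73.82872461461805
screwholes mid [545.41012212 214.98626204 102.        ]
base mid [546.31425359 215.04876191  12.        ] [np.float64(259.10231770194264), np.float64(120.06349270141817), np.float64(257.82100151665134), np.float64(118.76326030725674)] 16.628057562178565 16.340647105137354
```

The wing centre is at (545.3, 215.5), and the bridge and base sizes match the spec. The jig yaw is 16.3° and the wing is at -84.2°. That puts the screw at about 1.75 rad, some 129° short of the seat. I'll align and descend in stages.

```bash
python3 -m pendant '[[3,-8,20,-3],[6,-15.5,60,-6],[6,-15.5,80,-6],[6,-15.5,90,-6],[6,-15.5,90,-6]]' 0; python3 - <<'E'
from h import *
s=env.state(); p=vision.read_camera('wrist'); q=vision.read_camera('side'); save(p,'w8.png'); print(s['eef_pos'],s['tcp_rot'])
a=q['pixels'][110:200,180:300,::-1]
cv2.imwrite('pics/s8.png',cv2.resize(a,None,fx=6,fy=6,interpolation=cv2.INTER_CUBIC))
E
```

```text
t: 19.23
eef_pos: [545.9, 214.3, 145.1]
tcp_rot: [3.141, -0.0, 0.103]
ft_force: [-0.1, -0.4, -1.3]
opening: 1.0
[545.88619812 214.28290491 145.07622703] [ 3.14104884e+00 -4.60181908e-04  1.02914043e-01]
```

View pics/w8.png

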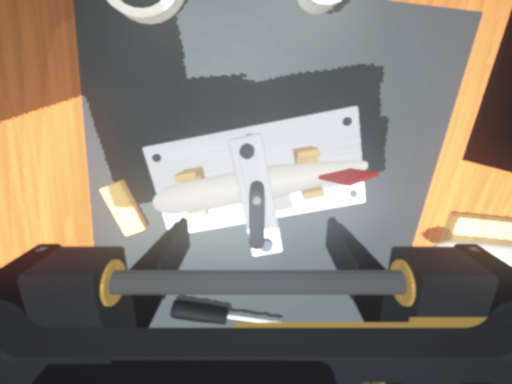

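View pics/s8.png

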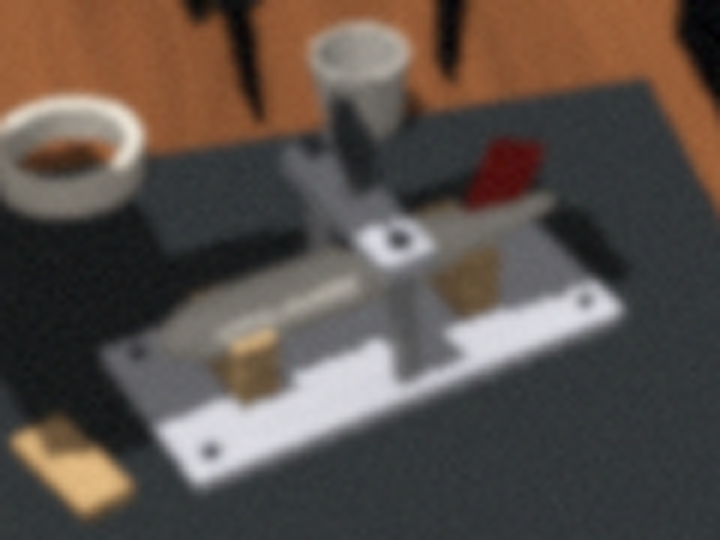

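The wing is centred between the open fingers and vertical in the image, with the dot at (257,201) and the end at (258,245). I'll go down to a reading of 95, which puts the tip at about 118.

```bash
python3 -m pendant '[[0,0,20,0],[0,0,35,0],[0,0,45,0],[0,0,50,0],[0,0,50,0]]' 0; python3 q.py; python3 - <<'E'
from h import *
p=vision.read_camera('wrist'); q=vision.read_camera('side'); save(p,'w9.png')
a=q['pixels'][100:190,190:290,::-1]
a=(255*(a/255.)**.6).astype(np.uint8)
cv2.imwrite('pics/s9.png',cv2.resize(a,None,fx=6,fy=6,interpolation=cv2.INTER_CUBIC))
E
```

```text
t: 19.95
eef_pos: [546.4, 214.5, 95.9]
tcp_rot: [3.141, -0.002, 0.103]
ft_force: [0.5, -0.0, 0.9]
opening: 0.999
z 95.88 f [ 0.5 -0.   0.9] tau [-2.000e-02 -5.929e+01 -2.040e+01  6.000e-02 -7.000e-02] t 19.95
```

View pics/w9.png

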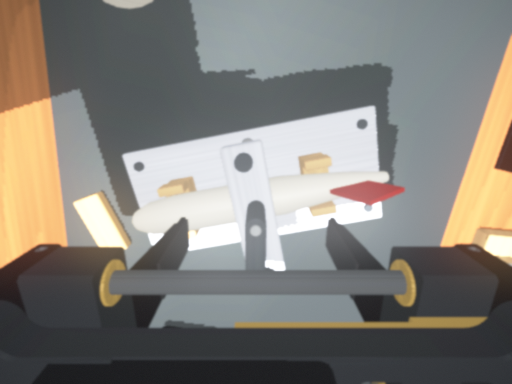

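View pics/s9.png

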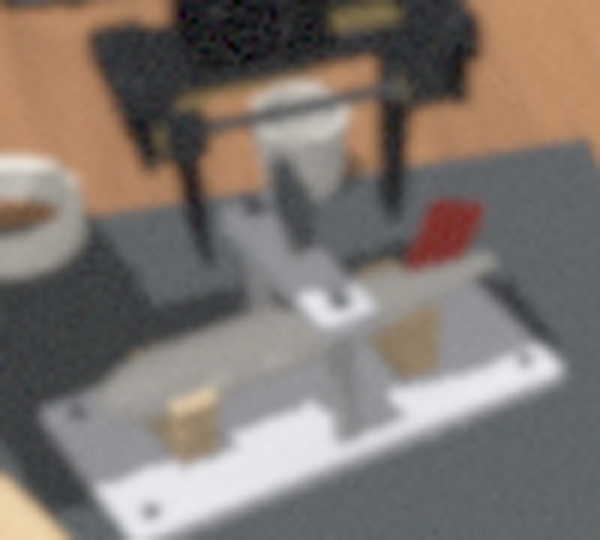

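The fingertips sit level with the bottom of the wing, one on each side. I'll close on it.

```bash
python3 -m pendant '[[0,0,0,0],[0,0,0,0],[0,0,0,0],[0,0,0,0],[0,0,0,0],[0,0,0,0],[0,0,0,0]]' 1; python3 - <<'E'
from h import *
s=env.state(); print(s['moment'],s['joints'])
p=vision.read_camera('wrist'); save(p,'w10.png')
E
```

```text
t: 20.92
eef_pos: [546.6, 214.5, 96.3]
tcp_rot: [3.141, -0.003, 0.103]
ft_force: [0.1, -0.9, -0.0]
opening: 0.322
[-0.07368871 -0.0819526  -0.01698954] [ 2.61767054e-01  5.49389078e-01  1.75525562e+00 -7.48317589e-04
  8.34405209e-01  1.59376618e-01]
```

View pics/w10.png

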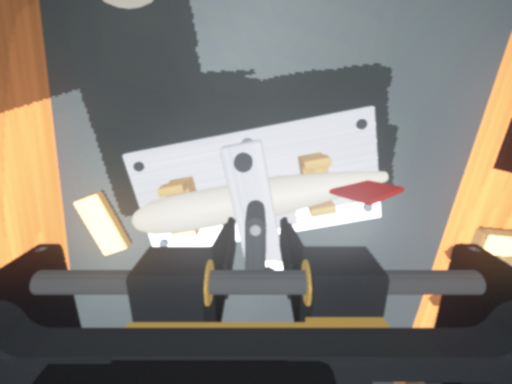

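```bash
python3 -m pendant '[[0,0,0,0],[0,0,0,0],[0,0,0,0],[0,0,0,0],[0,0,0,0]]' 1; python3 - <<'E'
from h import *
s=env.state(); print(s['moment'],s['ft_force'])
E
```

```text
t: 21.6
eef_pos: [545.3, 214.3, 96.3]
tcp_rot: [3.141, 0.0, 0.103]
ft_force: [-5.4, -1.0, 4.7]
opening: 0.127
[-0.14253801  1.04051832 -0.04232238] [-5.4368716  -0.99385059  4.70688576]
```

Gripped, with the opening at 12 mm. Now turn clockwise in steps.

```bash
cat > m.py <<'E'
from h import *
s=env.state(); print('pos',np.round(s['eef_pos'],1),'yawdeg %.2f'%np.degrees(s['tcp_rot'][2]),'f',np.round(s['ft_force'],1),'m',np.round(s['moment'],3),'j6 %.3f'%s['joints'][5],'op %.3f'%s['opening'],'t %.2f'%s['t'])
E
python3 -m pendant '[[0,0,0,5],[0,0,0,10],[0,0,0,15],[0,0,0,20],[0,0,0,25],[0,0,0,30]]' >/dev/null; python3 m.py; python3 -m pendant '[[0,0,0,5],[0,0,0,10],[0,0,0,15],[0,0,0,20],[0,0,0,25],[0,0,0,30]]' >/dev/null; python3 m.py
python3 - <<'E'
from h import *
p=vision.read_camera('wrist'); save(p,'w11.png')
E
```

```text
pos [544.5 214.4  96.3] yawdeg -24.26 f [-3.9  0.5  2.8] m [0.261 0.634 0.051] j6 0.686 op 0.126 t 22.35
pos [543.8 214.9  96.3] yawdeg -54.42 f [-3.6  4.   1.5] m [0.689 0.539 0.009] j6 1.212 op 0.124 t 23.10
```

View pics/w11.png

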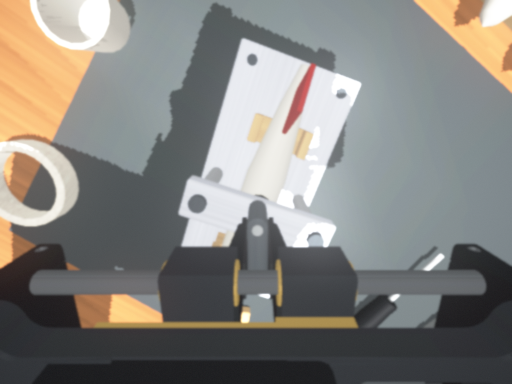

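```bash
python3 -m pendant '[[0,0,0,5],[0,0,0,10],[0,0,0,15],[0,0,0,20],[0,0,0,25],[0,0,0,30]]' >/dev/null; python3 m.py; python3 -m pendant '[[0,0,0,5],[0,0,0,10],[0,0,0,15],[0,0,0,20],[0,0,0,25]]' >/dev/null; python3 m.py
for i in 1 2 3; do python3 -m pendant '[[0,0,0,2],[0,0,0,3]]' >/dev/null; python3 m.py; done
```

```text
pos [543.5 215.6  96.3] yawdeg -84.74 f [-2.   6.4  0.1] m [1.059 0.339 0.044] j6 1.741 op 0.128 t 23.90
pos [543.6 216.3  96.3] yawdeg -109.83 f [ 0.2  5.3 -1.1] m [ 1.024 -0.05   0.106] j6 2.179 op 0.124 t 24.52
pos [543.6 216.3  96.3] yawdeg -112.80 f [-1.6  2.5 -0.1] m [0.489 0.02  0.091] j6 2.231 op 0.126 t 24.77
pos [543.7 216.4  96.3] yawdeg -115.85 f [-0.1  2.6 -0.5] m [ 0.505 -0.012  0.037] j6 2.284 op 0.128 t 25.02
pos [543.7 216.5  96.3] yawdeg -118.94 f [-0.4  3.9 -0.2] m [ 0.59  -0.102  0.055] j6 2.338 op 0.124 t 25.27
```

```bash

for i in 1 2 3 4 5; do python3 -m pendant '[[0,0,0,1.5],[0,0,0,1.5]]' >/dev/null; python3 m.py; done
```

```text
pos [543.7 216.5  96.4] yawdeg -120.47 f [ 1.   3.8 -1.1] m [ 0.586 -0.015 -0.058] j6 2.365 op 0.125 t 25.52
pos [543.7 216.5  96.3] yawdeg -122.01 f [ 0.8  3.3 -0.5] m [ 0.606 -0.095 -0.089] j6 2.391 op 0.122 t 25.77
pos [543.7 216.6  96.3] yawdeg -123.49 f [-0.5  4.  -0.3] m [ 0.652 -0.034  0.55 ] j6 2.418 op 0.129 t 26.02
pos [543.7 216.6  96.3] yawdeg -124.99 f [-0.7  3.7 -2.1] m [0.652 0.018 0.825] j6 2.444 op 0.129 t 26.27
pos [543.8 216.5  96.4] yawdeg -126.51 f [-0.2  2.1 -1.5] m [ 0.569 -0.194  0.898] j6 2.471 op 0.131 t 26.52
```

Seated: the moment jumps to 0.5–0.9 N m from yaw -122.5°, against the -122.8° I predicted. I'll back off to yaw -32.5°.

```bash
python3 -m pendant '[[0,0,0,-5],[0,0,0,-11],[0,0,0,-17],[0,0,0,-23],[0,0,0,-29],[0,0,0,-35],[0,0,0,-41],[0,0,0,-47]]' >/dev/null; python3 m.py; python3 -m pendant '[[0,0,0,-6],[0,0,0,-12],[0,0,0,-18],[0,0,0,-24],[0,0,0,-30],[0,0,0,-36],[0,0,0,-42],[0,0,0,-46]]' >/dev/null; python3 m.py
python3 - <<'E'
from h import *
p=vision.read_camera('wrist'); save(p,'w12.png')
a=p['pixels'][180:300,200:320,::-1]; a=(255*(a/255.)**.6).astype(np.uint8)
cv2.imwrite('pics/w12z.png',cv2.resize(a,None,fx=5,fy=5,interpolation=cv2.INTER_CUBIC))
E
```

```text
pos [543.7 215.6  96.3] yawdeg -79.40 f [ 0.4 -4.6  0.5] m [-0.805 -0.107 -0.075] j6 1.648 op 0.126 t 27.52
pos [544.2 214.7  96.3] yawdeg -33.33 f [ 3.1 -3.8 -1.5] m [-0.654 -0.778 -0.084] j6 0.843 op 0.124 t 28.52
```

View pics/w12.png

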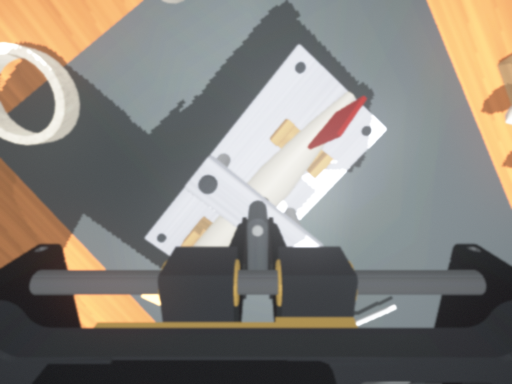

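View pics/w12z.png

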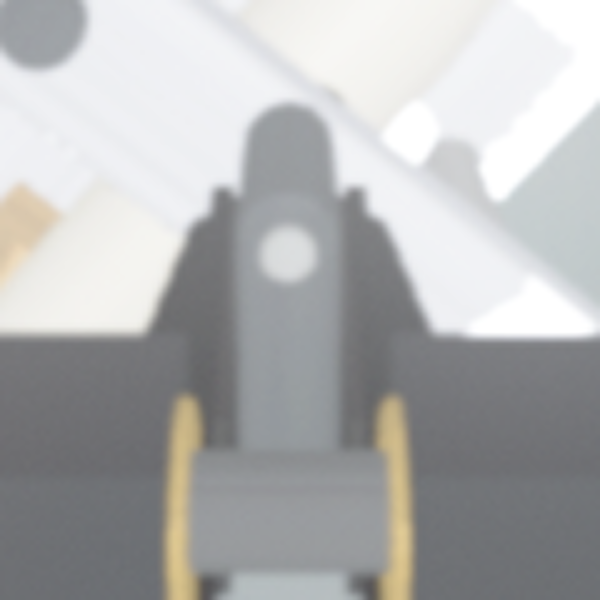

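The wing is held square in the pads, with the dot at about (257,231). A nudge of just under 1° gives the full 90°. Then I'll check the scene and hand in.

```bash
python3 -m pendant '[[0,0,0,-0.8],[0,0,0,-0.8],[0,0,0,-0.8],[0,0,0,-0.8]]' >/dev/null; python3 m.py
python3 - <<'E'
from h import *
p=vision.read_camera('scene'); save(p,'scene_end.png')
E
python3 m.py
```

```text
pos [544.3 214.7  96.3] yawdeg -32.39 f [ 1.5 -0.2 -0.7] m [-0.199 -0.532 -0.084] j6 0.827 op 0.124 t 29.07
pos [544.3 214.7  96.3] yawdeg -32.38 f [ 2.2 -2.3 -1.8] m [-0.278 -0.539 -0.072] j6 0.827 op 0.123 t 29.12
```

View pics/scene_end.png

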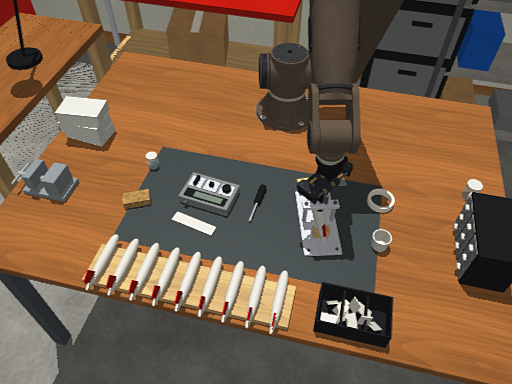

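In the end scene picture the bystanders that show are where they started. The arm hides the wooden offcut, but the wrist views showed it undisturbed next to the jig. The gripper holds the thumbscrew.

```bash
python3 -c "
from cell import job
print(job.job_done())"
```

```text
the job is handed in; nothing more can be done
None
```

I pressed the gauge's keys in order (round, bar, square), seated the thumbscrew and backed it off a quarter turn. I handed in at about 29 s, still gripping it.

- **Keys:** Each went about 6 mm down to a hard stop, with 9–15 N at the bottom. I lifted clear before moving to the next.
- **Thumbscrew:** The seat showed as the moment about the turning axis rising from about zero to 0.5–0.9 N m at a yaw of about -122.5°; I had predicted -122.8° from the pictures. I turned about 4° past that, and the pads slipped slightly on the wing. I then backed off to -32.4°, which is about 90° from the seat. At the end the wing was square in the pads, the opening was 12 mm and the residual force was about 2–4 N.
- **Other things:** The last scene picture shows the bystanders where they started. The arm hides the wooden offcut there, and I last saw it undisturbed in an earlier wrist view.
- **Disagreement:** The fingertips touched about 23 mm higher than the reported tool position says. My first attempt at the round key therefore crept down through air until contact. I used the touch-measured offset for the other keys and the grasp.

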